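# Seal a gel tray in its caster with the cam lock

## Task

Seal the gel tray in its caster, ready for pouring, with pushes of the fingertips; lift nothing and leave everything else on the counter where it is. First swing the red cam lever all the way round to its released position, pointing back from the tray, so that the cam's low side faces the follower pin; then push the sliding end wall forward until its gasket meets the tray and the tray stands against the fixed end wall. Finally swing the lever all the way back to its locked position, out to the side, so that the cam bears behind the pin and squeezes the gasket.

Things in the scene. Friction and masses are not known exactly. Their poses are not given: they have to be found in the camera images.
- gel_caster: flat gel caster fixed to the counter: grey base 236 (its x) by 100 mm (its y), plate top at z = 12 mm, light blue side rails up to z = 21 mm. Origin on the counter under the base's centre; x points from the lever end to the fixed end wall (the way the sliding wall is pushed), y left, z up. Fixed wall: x = 104 to 116 mm, up to z = 58 mm; the face of its orange gasket is at x = 101 mm
- cam_pivot (a point): point on the cam's upright axis, 40 mm above the counter, at x = -68, y = -14 mm in the caster's frame; its axes are the caster's. The white cam plate round it reaches at most 22 mm, z = 19 to 29 mm; lever hub up to z = 39 mm
- cam_lever (a joint): angle of cam and red lever about the upright axis through cam_pivot, rad: 0 locked (stop), 2.30 released (stop), growing clockwise seen from above; starts at 0 to 0.1. The lever points along -1.309 - angle from the caster's x: to its right at 0, back and a little left at 2.30. Stays where it is left; turning it takes 1 to 4 N at the handle
- lever_handle (a point): middle of the upright red handle bar of the lever, 62 mm from the cam's axis, 40 mm above the counter. The bar runs radially from 31 to 81 mm from the axis, is 11 mm thick and stands z = 30 to 52 mm. Nothing beside it is higher than z = 21 mm, save the sliding wall. Its frame turns with the lever: at lever angle 0 its axes are the caster's
- follower_pin (a point): top of the upright steel follower pin (10 mm across, up to z = 29 mm) on the tail of the sliding wall, 52 mm behind the wall's rear face. From lever angle 2.12 up the cam's low side lets the pin pass; at smaller angles the cam stops the pin (wall travel about 0.009 m) or, with the pin gone by, pushes it forward, fully below angle 0.2
- slide_wall (a joint): travel of the light blue sliding end wall along the caster's x, m: 0 fully back; starts at 0 to 0.006; about 0.047 when its gasket meets the tray and the tray stands against the fixed wall; about 0.049 when cam-locked; 0.055 stop. Stays where it is left; friction 2 N
- wall_back (a point): middle of the rear (lever-side) face of the sliding wall, 45 mm above the counter, moving with the wall; its axes are the caster's. The wall is 84 mm wide (y), 12 mm thick, up to z = 58 mm. Behind its middle lie a low tail with the follower pin and, released, the lever: push it 20 to 35 mm left of the middle (+y)
- gasket (a joint): squeeze of the soft orange gasket on the front of the sliding wall, m: 0 free, about 0.002 when the tray is sealed, 0.003 fully squeezed; spring 3500 N/m
- gel_tray: clear gel tray, 80 mm long (its x, open at both ends), 82 mm wide, 22 mm high, 120 g, a white comb across it (top 44 mm above the underside); lies loose on the base between the rails. Origin under its centre. It stands against the fixed wall when its origin is at x = 61 mm in the caster's frame; starts 3 to 13 mm short of that
- tube_rack: blue wire-grid tube rack, 59 x 154 x 62 mm, at the back of the counter; origin under its centre
- beaker: clear graduated beaker, 69 mm wide, 87 mm tall, at the back; origin under its centre
- reagent: small dropper bottle with a black cap, 25 mm wide, 90 mm tall, at the back; origin under its centre
- timer: white bench timer, 58 x 70 x 20 mm, near the front edge; origin under its centre
- marker: black and white marker pen lying down, 135 mm long along its y, 16 mm high, near the front edge; origin under its centre

How it is judged:
On the way, in this order (a step that is already met when the one before it is completed fails the run):
1. the cam lever is swung to its released position while the sliding wall is still back (value of joint cam_lever above 2.05 rad and value of joint slide_wall below 0.016 m), for 0.1 s.
2. with the cam released, the sliding wall is pushed forward to the tray (value of joint cam_lever above 2 rad and value of joint slide_wall above 0.044 m and x of gel_tray in the frame of gel_caster above 0.0575 m), for 0.1 s.
At the end, for the whole second after the job is handed in: The lever is back at its locked position (below 0.2 rad), the sliding wall is home (beyond 46 mm) with its gasket squeezed more than 1.2 mm, and the tray lies flat, straight and at rest against the fixed wall (within 2 mm) (value of joint cam_lever below 0.2 rad and value of joint gasket above 0.0012 m and value of joint slide_wall above 0.046 m and x of gel_tray in the frame of gel_caster above 0.059 m and z of gel_tray in the frame of gel_caster below 0.016 m and angle between gel_tray's own z axis and vertical below 0.05 rad and angle between the x axis of gel_tray and the x axis of gel_caster, either way round below 0.05 rad and linear speed of gel_tray below 0.01 m/s); the robot touches nothing.
It fails at once if the gel tray is lifted or tipped (z of gel_tray in the frame of gel_caster above 0.022 m or angle between gel_tray's own z axis and vertical above 0.2 rad).
It fails at once if something else on the counter is pushed or carried away (more than 20 mm) (distance of any of tube_rack, beaker, reagent, timer, marker from where it was at the start of the episode above 0.02 m).
It also fails if it takes over 54 s, if anything falls off the work surface, if the arm or the gripper's body presses on something with over 40 N, if the wrist force passes 120 N, or if a joint passes its speed limit or range.

## Robot

A 6-joint arm with a two-finger parallel gripper is mounted at the origin on a cart in front of the work surface, level with it; the furniture and walls round the work are solid. World frame = base frame: x ahead of the robot, y to its left, z up, the work surface at z = 0. Lengths are in m, angles in rad, forces in N, time in s.
With the tool pointing down it reaches from about 0.35 to 0.775 m from the base axis. Payload 7.3 kg.
Tool frame: the origin (TCP) lies between the finger pads; the fingertips stand 19 mm ahead of it and the grasp point (between the pads) is the TCP; z points along the fingers, y is the direction in which the jaws open and shut (so a half turn about z gives the same grasp; the last joint's range is limited). The gripper opens to 92 mm and grips with 3 to 60 N. Pads are 19 mm wide; open, the fingers measure 130 mm over their backs; the gripper's body (75 mm by 190 mm) begins 47 mm behind the grasp point.
Start: joints at [1.03, 0.342, 1.524, -0, 1.275, -0.146], TCP at [0.202, 0.485, 0.246] pointing down, gripper open.
Joint ranges: [-2.53, 2.53], [-0.77, 2.02], [0.04, 2.7], [-1, 4.14], [0.28, 2.66], [-3.11, 3.11]. Speed limits (rad/s): [2.57, 2.57, 3.14, 3.14, 3.14, 3.14].

## Interface

Orientations are given as a rotation vector (axis times angle).
In Python, from rig import read_state, capture, camera_model, finish_job gives the robot as it stands. The module is installed in compiled form; this text tells all that it offers.
- The arm moves only by the tool step_arm, never from a script. Its argument "plan" is one flat list of numbers, 4 for each row, row after row: the shift along the world's x, y, z in mm, then the turn about the world's z in rad. A call has 1 to 5 rows; each row shifts and turns the pose as measured when the row begins; what a row does not reach is not made up. A row lasts 1/10 s, in which the tool goes at most 50 mm and 8.59 degrees, less where a joint would pass 70% of its speed; a pose out of reach is approached as far as the arm can. A call with a gripper value outside its range is refused whole. "grip" is the opening, from -1 (shut) to 1 (fully open), set as the call begins (left out, the last holds). The fingers move at their own pace and stop on an object; the grip force is fixed at half the most. Time passes only in rows, so rows that do not move let the fingers close. It gives the time, the measured TCP pose, the force and the opening at its end, in the units of the state.
- read_state(): the state, without advancing time (a new reading comes with each control period).
- capture(name): name is "side" or "top"; returns the picture (480x640x3 uint8, blue, green, red); there is no depth.
- camera_model(name): a dict with "fov_y" (degrees; the focal length in pixels is half the picture's height over the tangent of half this angle, whatever the lens; pixels are square), "cx", "cy" (the principal point, pixels), "extrinsics" (4x4, takes a point from world to camera coordinates). Camera axes: x right, y up, looking along -z (the intrinsics and any distortion apply to the point x, -y, -z); pixel columns grow to the right and rows downward; lengths in m; the calibration is good to about 2 mm. A picture is of the moment at which its call begins. camera_model takes no time and is no camera call.
- finish_job(): hands the job in, once; it reports no verdict.
The state is a dict: "time_s": time; "joint_pos": joint angles; "qvel": joint speeds; "joint_torque": joint torques, N m; "tool_pos": TCP position; "tool_rot": TCP orientation; "ft_force": force on the tool from outside, world axes, zero at the start; "moment": the same for the moment, N m; "grip_width": finger opening in m.
Only numpy, scipy, OpenCV 4.12 (cv2) and the standard library are available. Lean on these libraries where they do the work, as an engineer would, in place of code of your own. Each camera call takes 0.05 s, during which the arm holds its last target.

## Working session

There is one attempt and no reset: what is moved stays moved. The work goes in short steps, Python scripts to look and compute and a tool call to move; the robot and the scene stay as the last step left them, time stands still between calls to the robot, and variables do not carry over. Pictures are saved under pics/ and viewed, and the job is handed in when it is done.

Besides the shell and the picture viewer there is one more tool, called after "Call:" in YAML: its name, and indented under it one key for each argument. step_arm: Moves the arm, as the interface text tells. Its arguments: {"type":"object","properties":{"plan":{"type":"array","items":{"type":"number"}},"grip":{"type":"number"}},"required":["plan"]}

```bash
mkdir -p pics; ls
python3 - <<'E'
from rig import *
import cv2
for n in("top","side"):
    cv2.imwrite(f"pics/{n}0.png",capture(n)); m=camera_model(n); print(n,m)
print(read_state())
E
```

```text
pics
top {'fov_y': 44.25782754549059, 'cx': 306.8369250666983, 'cy': 245.6821790547171, 'extrinsics': array([[ 0.01011802, -0.99991604, -0.00809595, -0.28885255],
       [ 0.98897208,  0.00881028,  0.1478398 , -0.50635549],
       [-0.14775606, -0.00950251,  0.98897818, -1.05917139],
       [ 0.        ,  0.        ,  0.        ,  1.        ]])}
side {'fov_y': 44.28829279408692, 'cx': 319.32486451845267, 'cy': 248.54627088468635, 'extrinsics': array([[ 0.96312451,  0.2690431 , -0.00264219, -0.39530511],
       [-0.17278634,  0.62601108,  0.7604308 ,  0.21710036],
       [ 0.2062427 , -0.73193301,  0.64941359, -1.30618522],
       [ 0.        ,  0.        ,  0.        ,  1.        ]])}
{'time_s': 0.1, 'joint_pos': array([ 1.02998917e+00,  3.42656867e-01,  1.52493434e+00,  1.02910752e-05,
        1.27542116e+00, -1.46010512e-01]), 'qvel': array([ 0.00101925, -0.00150511, -0.001117  ,  0.00047863, -0.00131057,
        0.00106514]), 'joint_torque': array([ 7.58452443e-04, -4.32003736e+01, -2.44693959e+01,  7.18017155e-02,
        5.26141527e-02, -4.05650894e-05]), 'tool_pos': array([0.20172595, 0.48431944, 0.24510798]), 'tool_rot': array([-6.16034440e-01, -3.08010391e+00,  2.09434249e-03]), 'ft_force': array([ 0.38405504, -0.28964053, -0.09311524]), 'moment': array([ 0.06282468, -0.01196445,  0.0150773 ]), 'grip_width': 0.09193772505672766}
```

View pics/top0.png

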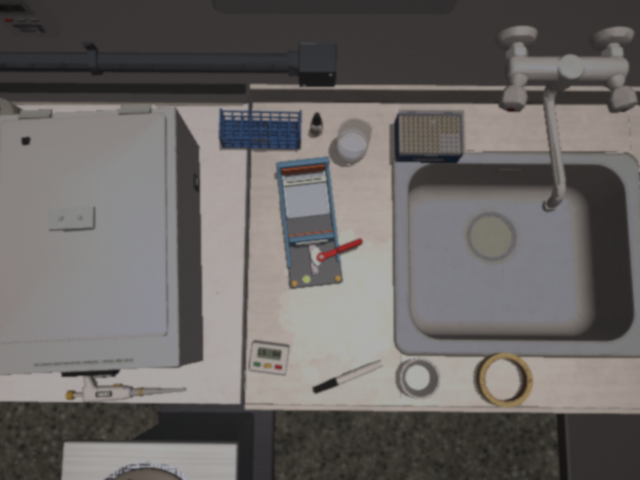

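View pics/side0.png

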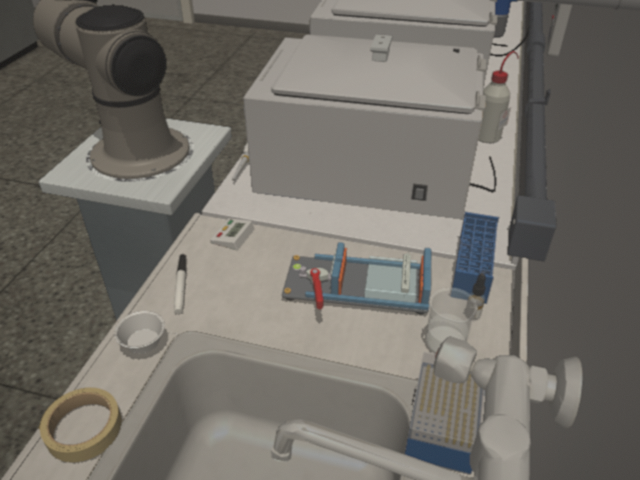

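Run:
```python
import cv2
a=cv2.imread("pics/top0.png")[145:300,260:380]; cv2.imwrite("pics/top0z.png",cv2.resize(a,None,fx=3.8,fy=3.8,interpolation=2))
a=cv2.imread("pics/side0.png")[235:325,275:440]; cv2.imwrite("pics/side0z.png",cv2.resize(a,None,fx=4.8,fy=4.8,interpolation=2))
```

```text
(no output)
```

View pics/top0z.png

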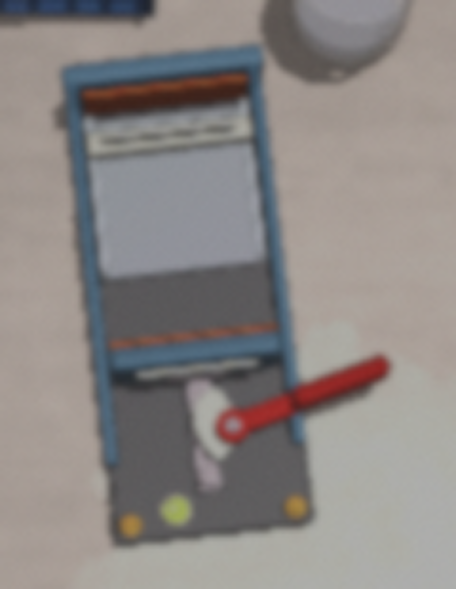

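View pics/side0z.png

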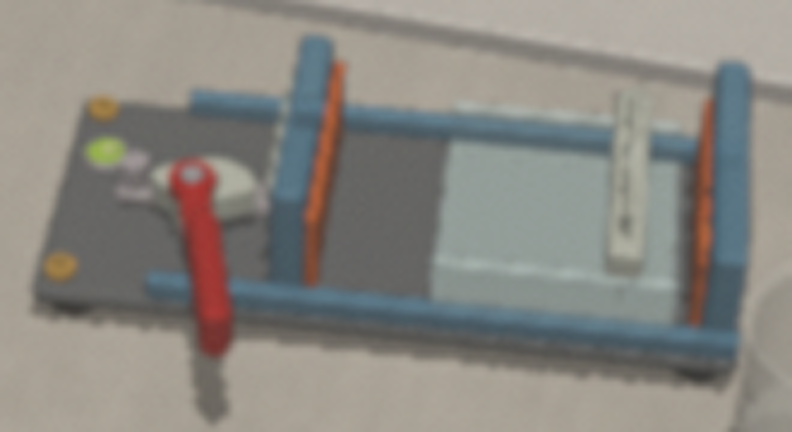

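```bash
cat > h.py <<'E'
import numpy as np
from rig import *
def ray(n,u,v):
    m=camera_model(n);E=m["extrinsics"];f=240/np.tan(np.radians(m["fov_y"]/2))
    d=np.array([(u-m["cx"])/f,-(v-m["cy"])/f,-1.]);R=E[:3,:3];return -R.T@E[:3,3],R.T@d
def plane(n,u,v,z):
    o,d=ray(n,u,v);return o+d*(z-o[2])/d[2]
def tri(a,b):
    o1,d1=ray("top",*a);o2,d2=ray("side",*b)
    s=np.linalg.lstsq(np.c_[d1,-d2],o2-o1,rcond=None)[0];p,q=o1+s[0]*d1,o2+s[1]*d2
    return (p+q)/2,np.linalg.norm(p-q)
def proj(n,p):
    m=camera_model(n);E=m["extrinsics"];f=240/np.tan(np.radians(m["fov_y"]/2));c=E[:3,:3]@p+E[:3,3]
    return m["cx"]+f*c[0]/-c[2],m["cy"]-f*c[1]/-c[2]
tz=lambda x,y:(260+x/3.8-.37,145+y/3.8-.37)
sz=lambda x,y:(275+x/4.8-.4,235+y/4.8-.4)
E
python3 - <<'E'
from h import *
np.set_printoptions(precision=4,suppress=True)
P=lambda x,y,z:plane("top",*tz(x,y),z)
S=lambda x,y,z:plane("side",*sz(x,y),z)
print("pivot",P(232,426,.039),S(192,175,.039),tri(tz(232,426),sz(192,175)))
print("rear corners",P(115,543,.012),P(313,519,.012)," side",S(35,297,.012),S(88,102,.012))
print("fixedwall top",P(64,72,.058),P(260,48,.058),S(735,65,.058))
print("slidewall rear top",P(112,367,.058),P(296,343,.058))
print("lever tip",P(384,365,.05))
E
```

```text
pivot [ 0.4883 -0.3098  0.039 ] [ 0.4911 -0.3164  0.039 ] (array([ 0.4891, -0.3099,  0.0327]), np.float64(2.297775071746839e-05))
rear corners [ 0.433  -0.2528  0.012 ] [ 0.4458 -0.3506  0.012 ]  side [ 0.4489 -0.3598  0.012 ] [ 0.4361 -0.2611  0.012 ]
fixedwall top [ 0.6597 -0.2262  0.058 ] [ 0.6726 -0.322   0.058 ] [ 0.6594 -0.2342  0.058 ]
slidewall rear top [ 0.5138 -0.2518  0.058 ] [ 0.5263 -0.34    0.058 ]
lever tip [ 0.5172 -0.3828  0.05  ]
```

Run:
```python
from h import *
np.set_printoptions(precision=4,suppress=True)
print(tri((180,368),(250,108)),tri((165,112),(483,98)))
from scipy.spatial.transform import Rotation as R
print(R.from_rotvec(read_state()["tool_rot"]).as_matrix())
```

```text
(array([ 0.2989, -0.0873,  0.1856]), np.float64(0.013619400338313603)) (array([ 0.6963, -0.0601,  0.2414]), np.float64(0.016742309851132217))
[[-0.9231  0.3846 -0.0007]
 [ 0.3846  0.9231 -0.0012]
 [ 0.0002 -0.0014 -1.    ]]
```

Call:
step_arm:
  plan: [0,0,50,0.1,0,0,50,0.1,0,0,40,0.1,30,-35,0,0.1,30,-35,0,0.1]
  grip: -1

```text
time_s: 0.6
tool_pos: [0.2588, 0.4135, 0.3866]
tool_rot: [-0.206, 3.134, -0.016]
ft_force: [1.0, 0.1, -0.1]
grip_width: 0.0563
```

Call:
step_arm:
  plan: [30,-35,0,0,30,-35,0,0,30,-40,0,0,25,-40,0,0,20,-45,0,0]

```text
time_s: 1.1
tool_pos: [0.396, 0.2136, 0.3857]
tool_rot: [-0.218, 3.134, -0.016]
ft_force: [0.7, 0.9, 0.4]
grip_width: 0.0165
```

Call:
step_arm:
  plan: [10,-48,0,0,0,-49,0,0,0,-49,0,0,0,-49,0,0,0,-49,0,0]

```text
time_s: 1.6
tool_pos: [0.406, -0.0353, 0.3834]
tool_rot: [0.218, -3.131, 0.016]
ft_force: [0.7, -0.0, 1.5]
grip_width: 0.0003
```

Call:
step_arm:
  plan: [0,-49,0,0,0,-49,0,0,0,-49,0,0,0,-49,0,0,0,-49,0,0]

```text
time_s: 2.1
tool_pos: [0.4029, -0.2855, 0.3825]
tool_rot: [0.217, -3.13, 0.013]
ft_force: [0.5, -0.4, -0.5]
grip_width: 0.0004
```

Call:
step_arm:
  plan: [30,-25,0,0,35,-25,0,0,35,-25,-40,0,37,-25,-40,0,0,0,-50,0]

```text
time_s: 2.6
tool_pos: [0.531, -0.3897, 0.2671]
tool_rot: [-0.198, 3.131, -0.031]
ft_force: [-0.5, 0.3, -1.0]
grip_width: 0.0005
```

Call:
step_arm:
  plan: [0,0,-50,0,0,0,-50,0,0,0,-48,0,0,0,0,0]

```text
time_s: 3.0
tool_pos: [0.5274, -0.3865, 0.1081]
tool_rot: [0.198, -3.128, 0.011]
ft_force: [0.0, 0.3, 0.2]
grip_width: 0.0007
```

Run:
```python
from h import *
import cv2
t=capture("top");s=capture("side")
cv2.imwrite("pics/top1.png",t);cv2.imwrite("pics/side1.png",s)
st=read_state();p=st["tool_pos"];print(p,st["ft_force"],st["tool_rot"])
tip=p-[0,0,.019]
print(proj("top",tip),proj("side",tip),proj("side",p))
cv2.imwrite("pics/side1z.png",cv2.resize(s[150:350,250:450],None,fx=3,fy=3,interpolation=2))
cv2.imwrite("pics/top1z.png",cv2.resize(t[130:330,240:440],None,fx=3,fy=3,interpolation=2))
```

```text
[ 0.53080268 -0.38953925  0.1159407 ] [ 0.81192721 -0.89216615  1.44563446] [-0.19850086  3.13337546 -0.02625825]
(np.float64(366.6734698212903), np.float64(228.91309547176903)) (np.float64(326.87525341463567), np.float64(279.64734321474276)) (np.float64(326.95125124359464), np.float64(269.9176042265155))
```

View pics/side1z.png

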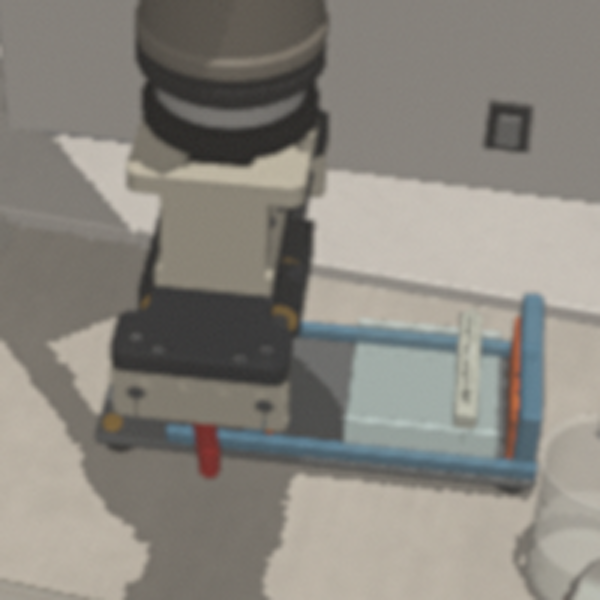

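View pics/top1z.png

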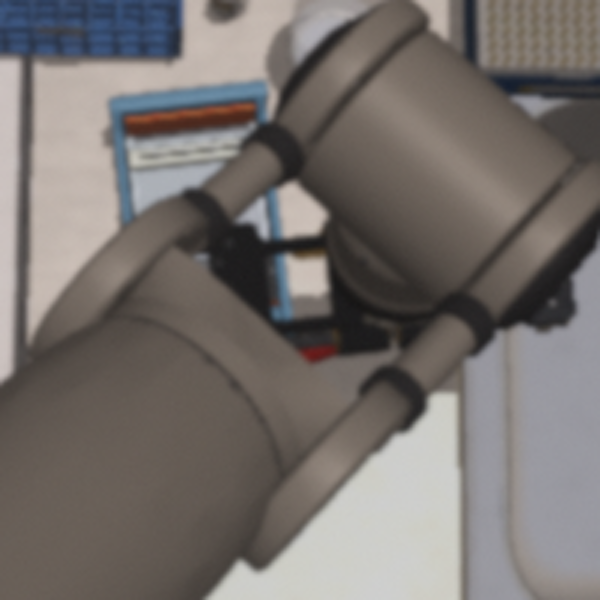

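Run:
```python
from h import *
from scipy.spatial.transform import Rotation as R
st=read_state();M=R.from_rotvec(st["tool_rot"]).as_matrix();p=st["tool_pos"]
print(M)
for l in([ .0375,.095,-.047],[-.0375,.095,-.047],[ .0375,-.095,-.047],[-.0375,-.095,-.047]):
    u,v=proj("side",p+M@l);print(l,u,v,((u-250+.33)*3,(v-150+.33)*3))
```

```text
[[-9.92004414e-01 -1.26170314e-01  2.87986468e-03]
 [-1.26200858e-01  9.91866198e-01 -1.65767305e-02]
 [-7.64949139e-04 -1.68076312e-02 -9.99858449e-01]]
[0.0375, 0.095, -0.047] 310.96339827030397 202.31444898034596 (np.float64(183.88019481091192), np.float64(157.93334694103788))
[-0.0375, 0.095, -0.047] 360.9161480682728 206.5109995269989 (np.float64(333.73844420481834), np.float64(170.52299858099667))
[0.0375, -0.095, -0.047] 287.2518339390417 288.8628974861824 (np.float64(112.74550181712515), np.float64(417.57869245854727))
[-0.0375, -0.095, -0.047] 346.85323690882564 294.89585939851844 (np.float64(291.5497107264769), np.float64(435.6775781955554))
```

Call:
step_arm:
  plan: [18,8,0,0,0,0,-20,0,0,0,-25,0,0,0,-20,0,0,0,0,0]

```text
time_s: 3.6
tool_pos: [0.5584, -0.3889, 0.0715]
tool_rot: [-0.197, 3.109, -0.064]
ft_force: [-0.1, 0.3, -0.4]
grip_width: 0.0007
```

Run:
```python
from h import *
import cv2
s=capture("side")
cv2.imwrite("pics/side2z.png",cv2.resize(s[200:350,250:450],None,fx=4,fy=4,interpolation=2))
st=read_state();print(st["tool_pos"],st["ft_force"])
```

```text
[ 0.55943176 -0.38978203  0.0736685 ] [-0.5239598  -0.17803429  0.87176051]
```

View pics/side2z.png

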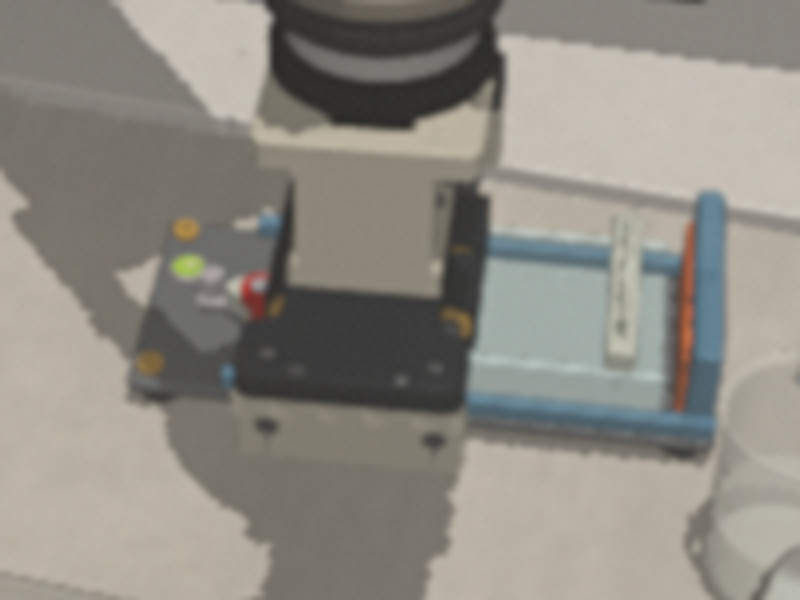

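Call:
step_arm:
  plan: [-4,6,-12,0,0,4,-10,0,0,0,0,0]

```text
time_s: 3.95
tool_pos: [0.5595, -0.3831, 0.0611]
tool_rot: [-0.196, 3.094, -0.085]
ft_force: [-0.2, 0.3, 0.5]
grip_width: 0.0003
```

Call:
step_arm:
  plan: [0,0,0,0]

```text
time_s: 4.05
tool_pos: [0.5603, -0.3838, 0.063]
tool_rot: [-0.196, 3.092, -0.088]
ft_force: [-0.4, 0.1, -0.5]
grip_width: 0.0004
```

Call:
step_arm:
  plan: [0,2,-6,0,0,1,-5,0,0,0,-4,0]

```text
time_s: 4.35
tool_pos: [0.5616, -0.3818, 0.0498]
tool_rot: [-0.195, 3.089, -0.093]
ft_force: [-0.4, 0.3, 0.8]
grip_width: 0.0006
```

Call:
step_arm:
  plan: [-4,0,0,0,-4,0,0,0]

```text
time_s: 4.55
tool_pos: [0.5531, -0.3814, 0.0485]
tool_rot: [-0.196, 3.09, -0.091]
ft_force: [-0.1, -0.4, 0.1]
grip_width: 0.0002
```

Call:
step_arm:
  plan: [-5,0,1,0,-5,0,1,0,-4,0,0,0]

```text
time_s: 4.85
tool_pos: [0.5374, -0.3815, 0.0506]
tool_rot: [-0.196, 3.091, -0.09]
ft_force: [0.3, 0.0, 0.6]
grip_width: 0.0004
```

Call:
step_arm:
  plan: [-4,0,0,0,-4,0,0,0]

```text
time_s: 5.05
tool_pos: [0.5291, -0.3823, 0.0513]
tool_rot: [-0.195, 3.089, -0.093]
ft_force: [2.4, -3.0, -1.4]
grip_width: 0.0008
```

Call:
step_arm:
  plan: [-4,0,0,0,-4,0,0,0]

```text
time_s: 5.25
tool_pos: [0.5214, -0.3844, 0.0518]
tool_rot: [-0.195, 3.086, -0.1]
ft_force: [-0.1, -0.2, 0.9]
grip_width: 0.0005
```

```bash
cat > path.py <<'E'
from h import *
def wp(th,side=1,r=64,a=.0095,b=.019,piv=(.490,-.314),yaw=.125):
    ph=-1.309-th; d=np.array([np.cos(ph),np.sin(ph)]); n=side*np.array([-d[1],d[0]])
    h=a*abs(n[0])+b*abs(n[1])+.0055
    c=r/1000*d+h*n
    # corner contact offset so contact point sits at r (only when strongly angled)
    k=np.array([-np.sign(n[0])*a*min(1,abs(n[0])*3),-np.sign(n[1])*b*min(1,abs(n[1])*3)])
    c=c-d*(k@d)
    R=np.array([[np.cos(yaw),-np.sin(yaw)],[np.sin(yaw),np.cos(yaw)]])
    return R@c+piv
if __name__=="__main__":
    for th in np.arange(0,2.45,.1): print(round(th,2),(wp(th)*1000).round(1),(wp(th,-1)*1000).round(1))
E
python3 path.py
```

```text
0.0 [ 527.8 -355. ] [ 500.4 -391.6]
0.1 [ 523.2 -363.1] [ 493.  -387.7]
0.2 [ 517.2 -371. ] [ 486.6 -382.8]
0.3 [ 511.4 -378.2] [ 479.7 -377.3]
0.4 [ 506.6 -384.7] [ 471.7 -371.3]
0.5 [ 500.6 -390.5] [ 464.9 -364.7]
0.6 [ 493.6 -395.3] [ 459.3 -357.8]
0.7 [ 487.3 -394.2] [ 453.3 -355.5]
0.8 [ 481.1 -392.5] [ 447.5 -352.7]
0.9 [ 475.2 -390.1] [ 442.  -349.4]
1.0 [ 469.5 -387.2] [ 436.9 -345.5]
1.1 [ 464.1 -383.7] [ 432.2 -341.1]
1.2 [ 459.1 -379.6] [ 427.9 -336.3]
1.3 [ 454.5 -375.1] [ 424.2 -331.1]
1.4 [ 450.4 -370.2] [ 421.  -325.5]
1.5 [ 446.6 -365. ] [ 418.5 -319.6]
1.6 [ 441.1 -360.2] [ 419.  -312.6]
1.7 [ 435.8 -354.7] [ 420.4 -305.9]
1.8 [ 431.  -348.5] [ 422.6 -299.6]
1.9 [ 426.9 -342.8] [ 425.3 -292.6]
2.0 [ 423.4 -337. ] [ 428.7 -285.6]
2.1 [ 420.7 -330.7] [ 432.6 -279.2]
2.2 [ 419.5 -324. ] [ 436.2 -273.3]
2.3 [ 420.8 -317.7] [ 438.6 -267.3]
2.4 [ 422.7 -311.6] [ 441.6 -261.6]
```

Call:
step_arm:
  plan: [-10,-2,0,0,-10,-3,0,0,-9,-3,0,0]

```text
time_s: 5.55
tool_pos: [0.4905, -0.3916, 0.0517]
tool_rot: [-0.196, 3.086, -0.097]
ft_force: [0.4, -0.0, 0.4]
grip_width: 0.0005
```

Call:
step_arm:
  plan: [-8,0,0,0,-8,3,0,0,-8,4,0,0]

```text
time_s: 5.85
tool_pos: [0.4635, -0.3851, 0.0518]
tool_rot: [-0.193, 3.086, -0.097]
ft_force: [1.6, -1.1, 0.5]
grip_width: 0.0002
```

Call:
step_arm:
  plan: [-5,5,0,0,-5,6,0,0,-4,6,0,0]

```text
time_s: 6.15
tool_pos: [0.4474, -0.367, 0.052]
tool_rot: [-0.193, 3.087, -0.098]
ft_force: [0.2, -0.6, -0.6]
grip_width: 0.0001
```

Run:
```python
from h import *
import cv2
s=capture("side");t=capture("top")
cv2.imwrite("pics/side3z.png",cv2.resize(s[200:350,250:450],None,fx=4,fy=4,interpolation=2))
cv2.imwrite("pics/top3z.png",cv2.resize(t[150:350,240:440],None,fx=3,fy=3,interpolation=2))
st=read_state();print(st["tool_pos"],st["ft_force"])
```

```text
[ 0.44730422 -0.36626134  0.05191148] [ 0.35504502 -0.20013024 -0.26538259]
```

View pics/side3z.png

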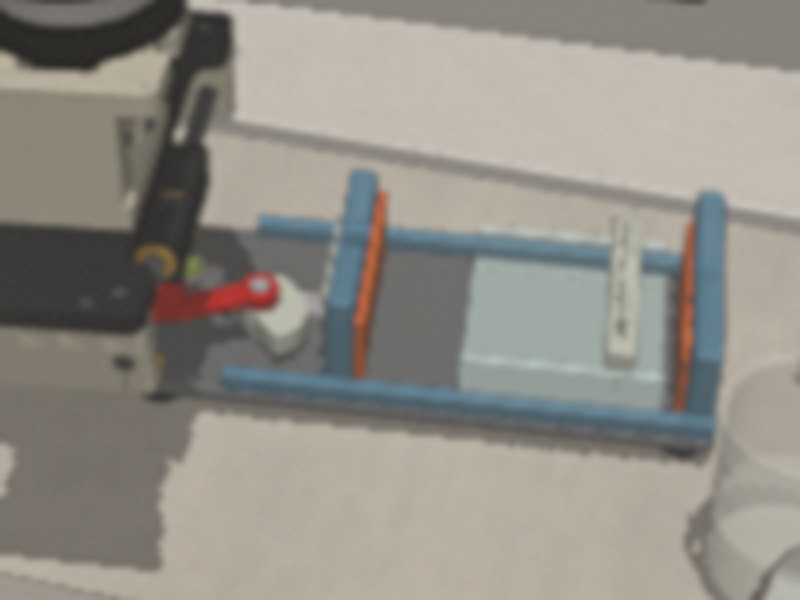

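View pics/top3z.png

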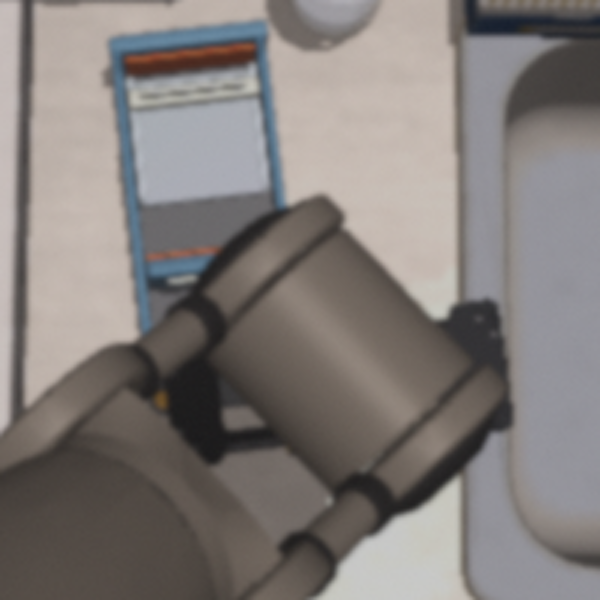

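Call:
step_arm:
  plan: [-6,6,0,0,-5,6,0,0,-5,6,0,0,-4,7,0,0]

```text
time_s: 6.65
tool_pos: [0.4272, -0.3401, 0.0522]
tool_rot: [-0.194, 3.086, -0.099]
ft_force: [1.7, -1.3, -0.8]
grip_width: 0.0007
```

Call:
step_arm:
  plan: [-3,6,0,0,-2,6,0,0,-1,6,0,0]

```text
time_s: 6.95
tool_pos: [0.4202, -0.3203, 0.0523]
tool_rot: [-0.194, 3.086, -0.099]
ft_force: [0.6, -0.7, 0.4]
grip_width: 0.0004
```

Call:
step_arm:
  plan: [1,4,0,0,1,4,0,0]

```text
time_s: 7.15
tool_pos: [0.422, -0.3117, 0.0524]
tool_rot: [-0.194, 3.086, -0.1]
ft_force: [-3.9, -12.4, -0.2]
grip_width: 0.0004
```

Call:
step_arm:
  plan: [1,3,0,0,1,3,0,0]

```text
time_s: 7.35
tool_pos: [0.4228, -0.3111, 0.053]
tool_rot: [-0.2, 3.087, -0.116]
ft_force: [-12.3, -19.6, -3.9]
grip_width: 0.0
```

Call:
step_arm:
  plan: [-2,-8,0,0,-2,-10,0,0,0,0,20,0,0,0,30,0,0,0,40,0]

```text
time_s: 7.85
tool_pos: [0.4155, -0.3278, 0.1394]
tool_rot: [-0.199, 3.097, -0.098]
ft_force: [0.1, -0.1, 0.7]
grip_width: 0.0005
```

Call:
step_arm:
  plan: [-10,-40,0,0,-10,-40,0,0]

```text
time_s: 8.05
tool_pos: [0.3986, -0.4074, 0.1455]
tool_rot: [-0.209, 3.09, -0.106]
ft_force: [1.2, -0.1, 1.2]
grip_width: 0.0007
```

Run:
```python
from h import *
import cv2
s=capture("side");t=capture("top")
cv2.imwrite("pics/side4z.png",cv2.resize(s[200:350,250:450],None,fx=4,fy=4,interpolation=2))
cv2.imwrite("pics/top4z.png",cv2.resize(t[150:350,240:440],None,fx=3,fy=3,interpolation=2))
st=read_state();print(st["time_s"],st["tool_pos"],st["tool_rot"],st["ft_force"])
```

```text
8.15 [ 0.3977533  -0.41137905  0.14533869] [-0.20076584  3.08950133 -0.11032033] [ 0.17154669 -0.40271848  0.23011571]
```

View pics/side4z.png

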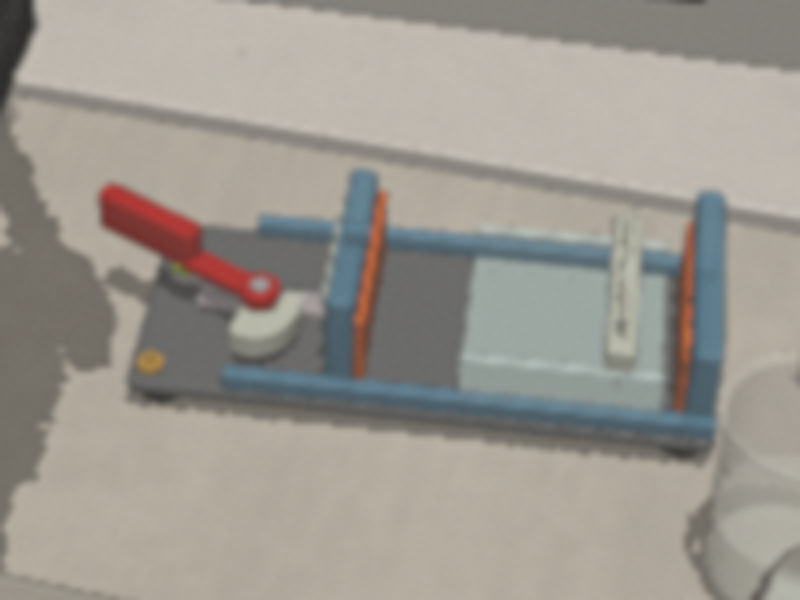

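View pics/top4z.png

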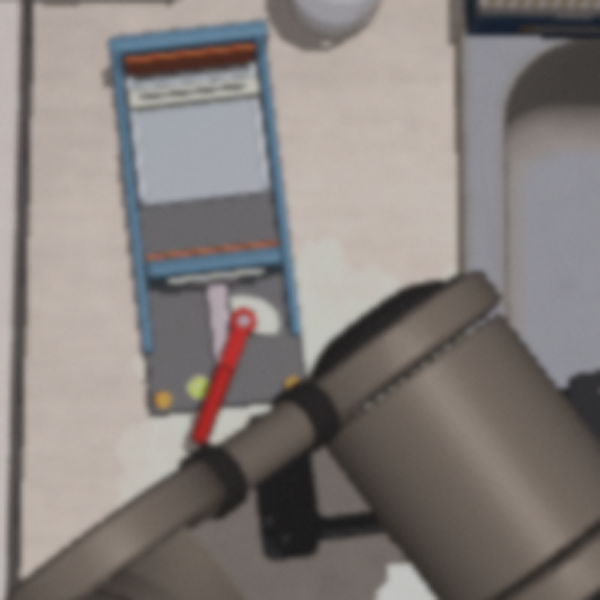

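Call:
step_arm:
  plan: [20,30,0,0,20,30,0,0,20,30,0,0,19,28,0,0,16,23,0,0]

```text
time_s: 8.65
tool_pos: [0.4925, -0.2679, 0.1434]
tool_rot: [-0.184, 3.093, -0.104]
ft_force: [0.2, -0.2, -0.3]
grip_width: 0.0005
```

Call:
step_arm:
  plan: [0,0,0,0]

```text
time_s: 8.75
tool_pos: [0.4939, -0.2644, 0.1431]
tool_rot: [-0.19, 3.092, -0.101]
ft_force: [0.5, -0.4, 0.1]
grip_width: 0.0005
```

Call:
step_arm:
  plan: [-2,0,-25,0,0,0,-25,0,0,0,-20,0]

```text
time_s: 9.05
tool_pos: [0.4936, -0.2638, 0.0738]
tool_rot: [-0.194, 3.087, -0.105]
ft_force: [-0.1, -0.2, -0.4]
grip_width: 0.0005
```

Call:
step_arm:
  plan: [0,0,0,0]

```text
time_s: 9.15
tool_pos: [0.4918, -0.2628, 0.0711]
tool_rot: [-0.194, 3.092, -0.099]
ft_force: [0.6, 0.0, 0.1]
grip_width: 0.0004
```

Call:
step_arm:
  plan: [0,-2,-10,0,0,-2,-8,0,0,0,0,0]

```text
time_s: 9.45
tool_pos: [0.492, -0.2681, 0.0532]
tool_rot: [-0.193, 3.091, -0.101]
ft_force: [-0.3, 0.4, -0.7]
grip_width: 0.0005
```

Call:
step_arm:
  plan: [5,0,0,0,5,1,0,0]

```text
time_s: 9.65
tool_pos: [0.5025, -0.2679, 0.0541]
tool_rot: [-0.191, 3.09, -0.102]
ft_force: [0.9, -0.0, 0.1]
grip_width: 0.0004
```

Call:
step_arm:
  plan: [4,0.5,-1,0,4,0.5,0,0]

```text
time_s: 9.85
tool_pos: [0.5112, -0.2669, 0.0538]
tool_rot: [-0.192, 3.09, -0.103]
ft_force: [-1.5, -0.3, -1.8]
grip_width: 0.0007
```

Call:
step_arm:
  plan: [6,0.8,-1,0,6,0.8,0,0]

```text
time_s: 10.05
tool_pos: [0.524, -0.2652, 0.053]
tool_rot: [-0.192, 3.091, -0.103]
ft_force: [-2.0, -1.4, -0.8]
grip_width: 0.0005
```

Call:
step_arm:
  plan: [6,0.8,0,0,6,0.8,0,0]

```text
time_s: 10.25
tool_pos: [0.537, -0.2636, 0.053]
tool_rot: [-0.193, 3.091, -0.103]
ft_force: [-1.6, -1.8, 0.2]
grip_width: 0.0004
```

Call:
step_arm:
  plan: [5,0.7,0,0,5,0.7,0,0]

```text
time_s: 10.45
tool_pos: [0.548, -0.2622, 0.0529]
tool_rot: [-0.193, 3.091, -0.104]
ft_force: [-4.2, -2.6, 1.6]
grip_width: 0.0003
```

Call:
step_arm:
  plan: [3,0.4,0,0,2,0.3,0,0]

```text
time_s: 10.65
tool_pos: [0.5503, -0.2619, 0.0529]
tool_rot: [-0.195, 3.099, -0.103]
ft_force: [-15.5, -3.7, 9.3]
grip_width: 0.0008
```

Call:
step_arm:
  plan: [2,0.3,0,0,1.5,0.2,0,0]

```text
time_s: 10.85
tool_pos: [0.5503, -0.262, 0.0531]
tool_rot: [-0.196, 3.108, -0.101]
ft_force: [-8.3, -2.1, 4.4]
grip_width: 0.0002
```

Call:
step_arm:
  plan: [-8,-1,0,0,-10,-1,0,0,-10,-1,0,0,0,0,25,0,0,0,35,0]

```text
time_s: 11.35
tool_pos: [0.518, -0.2628, 0.1095]
tool_rot: [-0.196, 3.113, -0.091]
ft_force: [1.0, -0.4, 0.3]
grip_width: -0.0001
```

Call:
step_arm:
  plan: [-35,20,35,0,-40,20,0,0,-40,20,0,0,-40,10,0,0]

```text
time_s: 11.75
tool_pos: [0.3661, -0.1951, 0.1476]
tool_rot: [-0.195, 3.098, -0.105]
ft_force: [0.0, -1.7, -0.2]
grip_width: 0.0003
```

Run:
```python
from h import *
import cv2
s=capture("side");t=capture("top")
cv2.imwrite("pics/side5z.png",cv2.resize(s[200:350,250:450],None,fx=4,fy=4,interpolation=2))
cv2.imwrite("pics/top5z.png",cv2.resize(t[150:350,240:440],None,fx=3,fy=3,interpolation=2))
st=read_state();print(st["time_s"],st["tool_pos"],st["tool_rot"],st["ft_force"])
```

```text
11.85 [ 0.36242461 -0.19342242  0.1466634 ] [-0.19306758  3.10356928 -0.0992171 ] [-0.04799861 -0.63109864  0.7818424 ]
```

View pics/side5z.png

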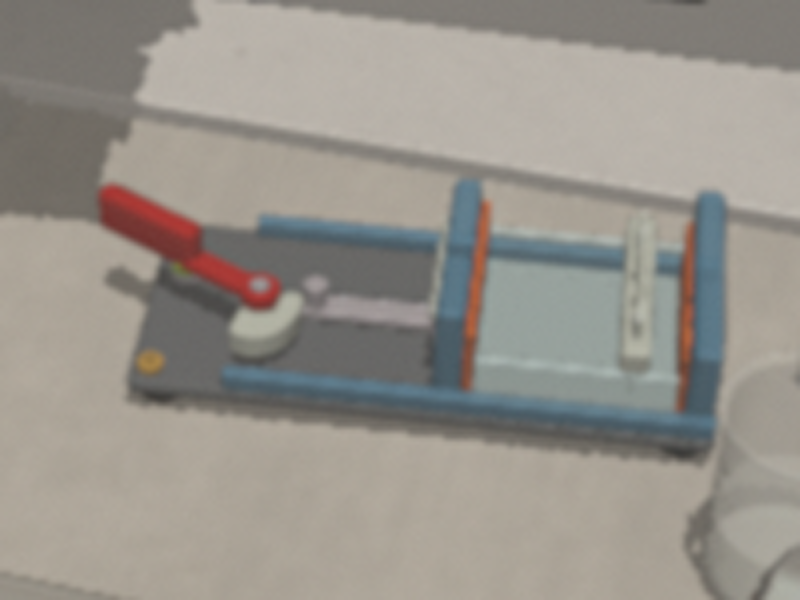

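View pics/top5z.png

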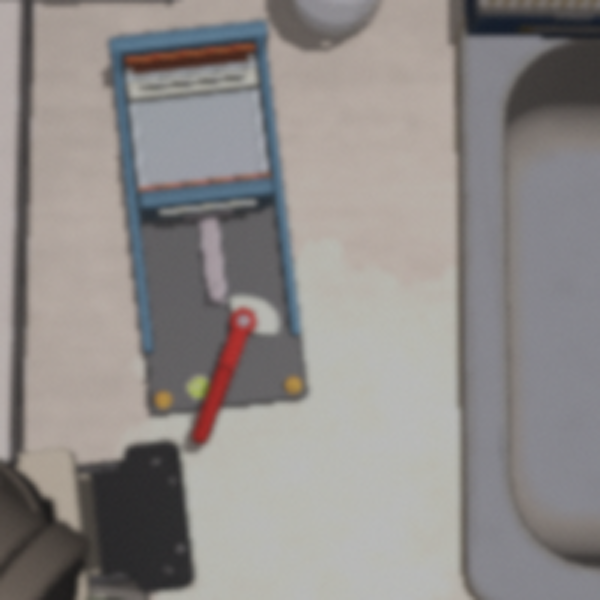

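Call:
step_arm:
  plan: [30,-22,0,0,30,-20,0,0,21,-14,0,0,0,0,0,0]

```text
time_s: 12.25
tool_pos: [0.4452, -0.2512, 0.1482]
tool_rot: [-0.189, 3.098, -0.103]
ft_force: [-1.2, 0.4, -0.8]
grip_width: 0.0004
```

Call:
step_arm:
  plan: [0,0,-25,0,0,0,-25,0,0,0,-20,0,0,0,0,0]

```text
time_s: 12.65
tool_pos: [0.4452, -0.2511, 0.0767]
tool_rot: [-0.188, 3.095, -0.105]
ft_force: [0.1, 0.8, -0.0]
grip_width: 0.0006
```

Call:
step_arm:
  plan: [0,2,-12,0,0,0,-11,0,0,0,0,0]

```text
time_s: 12.95
tool_pos: [0.4454, -0.2492, 0.0547]
tool_rot: [-0.188, 3.093, -0.107]
ft_force: [-0.2, 1.2, 0.2]
grip_width: 0.0004
```

Call:
step_arm:
  plan: [-2,-6,0,0,-2,-6,0,0]

```text
time_s: 13.15
tool_pos: [0.4418, -0.2618, 0.056]
tool_rot: [-0.189, 3.091, -0.109]
ft_force: [-0.7, 0.1, -0.9]
grip_width: 0.0003
```

Call:
step_arm:
  plan: [-3,-6,0,0,-3,-6,0,0]

```text
time_s: 13.35
tool_pos: [0.436, -0.2754, 0.0572]
tool_rot: [-0.189, 3.09, -0.111]
ft_force: [0.5, 0.1, 0.2]
grip_width: 0.0007
```

Call:
step_arm:
  plan: [-4,-7,-3,0,-4,-7,-2,0,-3,-7,0,0]

```text
time_s: 13.65
tool_pos: [0.424, -0.2987, 0.0523]
tool_rot: [-0.188, 3.089, -0.112]
ft_force: [0.9, 1.0, -0.2]
grip_width: 0.0003
```

Run:
```python
from h import *
import cv2
s=capture("side")
cv2.imwrite("pics/side6z.png",cv2.resize(s[200:350,250:450],None,fx=4,fy=4,interpolation=2))
st=read_state();print(st["tool_pos"],st["ft_force"])
```

```text
[ 0.42385752 -0.29987562  0.05246624] [-0.46412352 -0.60470714  0.28240184]
```

View pics/side6z.png

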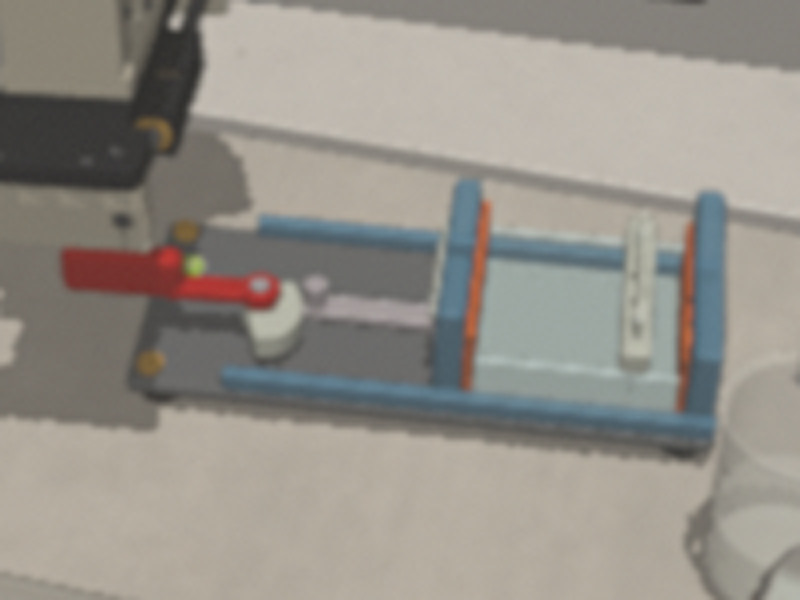

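Call:
step_arm:
  plan: [-3,-8,0,0,-1,-8,0,0,1,-7,0,0,5,-7,0,0]

```text
time_s: 14.1
tool_pos: [0.4245, -0.3316, 0.0521]
tool_rot: [-0.187, 3.09, -0.11]
ft_force: [-0.5, -0.1, 1.1]
grip_width: 0.0003
```

Call:
step_arm:
  plan: [5,-6,0,0,6,-6,0,0,7,-5,0,0]

```text
time_s: 14.4
tool_pos: [0.4439, -0.3507, 0.052]
tool_rot: [-0.186, 3.091, -0.111]
ft_force: [-0.3, 1.8, 0.4]
grip_width: 0.0006
```

Call:
step_arm:
  plan: [8,-4,0,0,8,-5,0,0,7,-6,0,0]

```text
time_s: 14.7
tool_pos: [0.4688, -0.3657, 0.0515]
tool_rot: [-0.187, 3.093, -0.107]
ft_force: [-3.1, 3.0, 0.4]
grip_width: 0.0004
```

Call:
step_arm:
  plan: [7,-5,0,0,7,-5,0,0]

```text
time_s: 14.9
tool_pos: [0.4828, -0.3751, 0.0505]
tool_rot: [-0.189, 3.096, -0.102]
ft_force: [-8.4, 4.2, 1.4]
grip_width: 0.0001
```

Call:
step_arm:
  plan: [6,-2,0,0,5,-1,0,0]

```text
time_s: 15.1
tool_pos: [0.4942, -0.3787, 0.0498]
tool_rot: [-0.189, 3.098, -0.101]
ft_force: [-2.3, 1.3, -0.2]
grip_width: 0.0006
```

Call:
step_arm:
  plan: [4,0,0,0,4,0,0,0]

```text
time_s: 15.3
tool_pos: [0.498, -0.3785, 0.0492]
tool_rot: [-0.194, 3.109, -0.095]
ft_force: [-27.6, -2.3, 13.7]
grip_width: 0.0006
```

Call:
step_arm:
  plan: [-6,0,0,0,-10,0,0,0,-8,0,5,0,0,0,25,0,0,0,35,0]

```text
time_s: 15.8
tool_pos: [0.472, -0.3784, 0.1128]
tool_rot: [-0.193, 3.111, -0.091]
ft_force: [-0.2, -0.5, 0.3]
grip_width: 0.0003
```

Call:
step_arm:
  plan: [-30,0,35,0,-35,10,0,0,-30,35,0,0,-15,40,0,0,0,0,0,0]

```text
time_s: 16.3
tool_pos: [0.3607, -0.2945, 0.1573]
tool_rot: [-0.189, 3.096, -0.116]
ft_force: [-1.1, -0.5, -0.2]
grip_width: 0.0003
```

Run:
```python
from h import *
import cv2
s=capture("side");t=capture("top")
cv2.imwrite("pics/side7z.png",cv2.resize(s[200:350,250:450],None,fx=4,fy=4,interpolation=2))
cv2.imwrite("pics/top7.png",t)
cv2.imwrite("pics/top7z.png",cv2.resize(t[150:350,240:440],None,fx=3,fy=3,interpolation=2))
st=read_state();print(st["time_s"],st["tool_pos"],st["tool_rot"],st["ft_force"])
```

```text
16.4 [ 0.36348778 -0.29873546  0.15816953] [-0.18842164  3.09270908 -0.12326107] [-0.35660818 -0.13988271  0.96507861]
```

View pics/side7z.png

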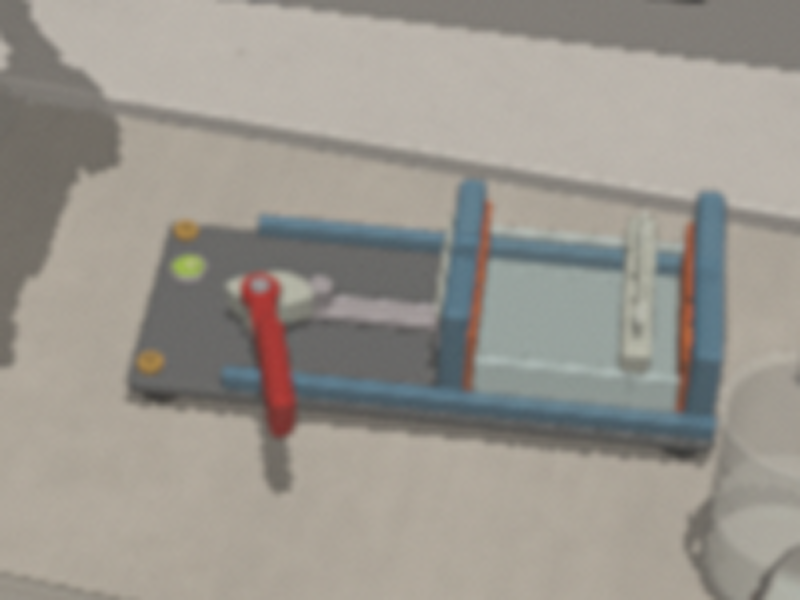

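View pics/top7z.png

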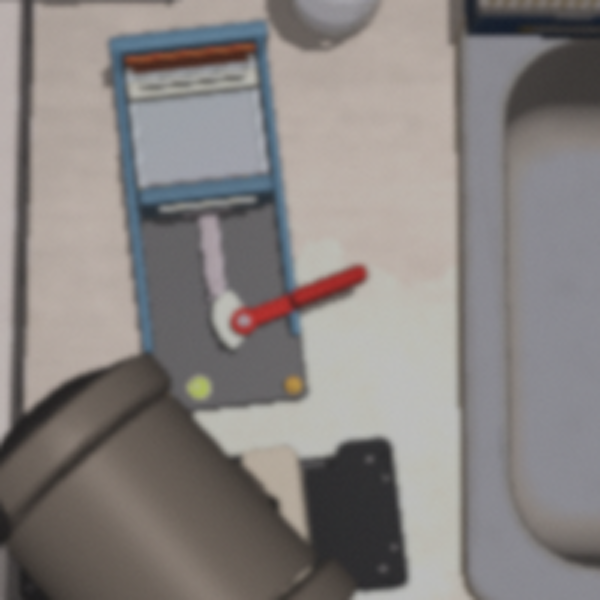

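View pics/top7.png

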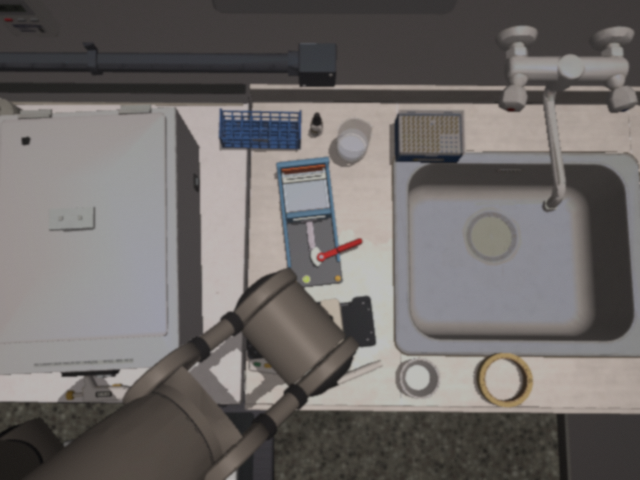

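```bash
python3 -c "
from rig import *
print(read_state()['qvel'].round(3)); print(finish_job())"
```

```text
[-0.007  0.038 -0.054 -0.004  0.    -0.002]
the job is handed in; nothing more can be done
None
```

I swung the lever to its released stop, pushed the sliding wall up to the tray, then swung the lever back to its locked stop. I used only the closed fingertips, lifted nothing, and handed the job in at about 16.4 s. The interface gave no verdict.

**Released:** The lever met its stop at about 20 N. The picture put it at about 153° in the caster's frame, which is angle 2.30, with the wall still back.

**Wall forward:** It slid at 2–4 N, then stopped firmly at about 15 N. The pictures showed the tray against the fixed wall and the pin past the cam.

**Locked:** The lever met its stop at about 28 N. In the last pictures it points the same way as at the start. The cam is behind the pin, the sliding wall's gasket is visibly thinner, and the tray is straight. The robot is clear of everything.

**Other objects:** The rack, reagent bottle and beaker are where they were. The arm hid most of the timer and part of the marker in the last top view, but I never worked near them at low height.

**Not confirmed or in disagreement:**
- I could not measure the gasket squeeze or the joint values directly; I judged them from pictures and contact forces.
- The two cameras disagreed by about 7 mm across the counter. I took a point between them and relied on contact forces.
- The tool tilted by about 4° during the moves and I could not correct it. It caused no trouble.

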